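# Find the hollow roll by its weight and close up the row

### The job

One of the three barrel rolls on the sloping display tray was missed when they were filled: it looks like the others but has less than half their weight. Find it by lifting, stand it upright in the middle of the foil tin on the scale so that it can be filled, and leave the two filled ones standing on the tray; then slide the tray's stop along until it bears on them and the row is closed up against the end plate, without squashing the rolls or disturbing the tub and the jars.

Things in the scene. Friction and masses are not known exactly. Their poses are not given: they have to be found in the camera images.
- roll_a: pastry roll like a barrel, 60 mm across the belly half-way up, about 50 mm at the ends, 71 mm tall; origin at the centre of its underside, z along its axis. One of three that look alike, in an order drawn anew; two are filled and weigh 135 to 165 g, one (any of the three) is hollow and weighs 54 to 66 g
- roll_b: like roll_a. At the start all three stand square to the tray's sloping floor in a row along the tray's y, with gaps of 1 to 12 mm, leaning on its low wall
- roll_c: like roll_a. A grip of 15 N holds a roll. The rolls stand between the tray's low wall and a wooden strip on its floor (x = 25 to 35 mm of the tray, top at z = 24 mm) that keeps the row in line with about 6 mm of play
- roll_tray: oak tray, 98 x 264 mm, fixed on a wire easel that slopes it 22 degrees down to the right, away from the scale. Origin at the centre of its underside; y level along its length, from stop to end plate (towards the robot); x across, up the slope; z square out of the floor. Floor, with a smooth slippery liner, at z = 7.5 mm; walls 8 mm thick, 26 mm high, 82 mm apart inside
- tray_end (a point): point on the face of the fixed steel end plate, at y = +119 mm and z = 7.5 mm of the tray, where the row begins; the plate stands up to z = 62 mm. Between the rolls there is no room for a finger: they are pinched along the tray's x, tool square to the floor, fingertips over the wall tops
- stop (a joint): sliding stop: a 5 mm steel plate across the tray, saddled on its walls, top at z = 54 mm. At 0 its face is at y = -103 mm of the tray; the value (m) grows along the tray's +y, to 0.16 at most; it starts at 0 to 0.015. It drags with about 1.5 N and stays where left; two rolls pushed along add 1 to 3 N. A closed row of two stops it at about 0.104
- stop_grip (a point): middle of the wooden grip on top of the stop, at tray z = 71 mm, 13 mm behind its plate (away from the rolls). It is 34 mm wide along the tray's x and 14 mm thick along its y, and stands from z = 54 to 85 mm. Keep clear with gripper and arm: right of the table (y below -0.5 m, x above 0.4 m) a rack of rolls up to z = 0.35 m, and at x above 0.72 m a wall shelf at z = 0.63 m
- tart_tin: loose crimped foil tart tin, 87 mm across its flared rim, 15 mm high, flat floor 60 mm across and 2 mm thick; origin at the centre of its underside. It stands on the platform of the bench scale, whose top is at z = 111 mm (212 mm along x, 186 mm along y)
- cream_tub: bystander: open tub of cream, 111 mm across, 93 mm high, left of the scale; origin at the centre of its underside
- jam_jar: bystander: jam jar, 71 mm across, 110 mm high, behind the scale; origin at the centre of its underside
- spice_jar: bystander: spice jar, 46 mm across, 106 mm high, behind the scale; origin at the centre of its underside

How it is judged:
On the way, in this order (a step that is already met when the one before it is completed fails the run):
1. the hollow roll stands in the tin on the scale, the other two on the tray (((horizontal distance between roll_a and tart_tin below 0.015 m and angle between roll_a's own z axis and vertical below 0.15 rad and linear speed of roll_a below 0.02 m/s and z of roll_a in the frame of tart_tin between -0.003 and 0.01 m) or (x of roll_a in the frame of roll_tray between -0.035 and 0.035 m and y of roll_a in the frame of roll_tray between -0.12 and 0.12 m and z of roll_a in the frame of roll_tray between 0 and 0.015 m and angle between the z axis of roll_a and the z axis of roll_tray, either way round below 0.17 rad)) and ((horizontal distance between roll_b and tart_tin below 0.015 m and angle between roll_b's own z axis and vertical below 0.15 rad and linear speed of roll_b below 0.02 m/s and z of roll_b in the frame of tart_tin between -0.003 and 0.01 m) or (x of roll_b in the frame of roll_tray between -0.035 and 0.035 m and y of roll_b in the frame of roll_tray between -0.12 and 0.12 m and z of roll_b in the frame of roll_tray between 0 and 0.015 m and angle between the z axis of roll_b and the z axis of roll_tray, either way round below 0.17 rad)) and ((horizontal distance between roll_c and tart_tin below 0.015 m and angle between roll_c's own z axis and vertical below 0.15 rad and linear speed of roll_c below 0.02 m/s and z of roll_c in the frame of tart_tin between -0.003 and 0.01 m) or (x of roll_c in the frame of roll_tray between -0.035 and 0.035 m and y of roll_c in the frame of roll_tray between -0.12 and 0.12 m and z of roll_c in the frame of roll_tray between 0 and 0.015 m and angle between the z axis of roll_c and the z axis of roll_tray, either way round below 0.17 rad)) and (contact force between roll_a and tart_tin between 0.35 and 1.05 N or contact force between roll_b and tart_tin between 0.35 and 1.05 N or contact force between roll_c and tart_tin between 0.35 and 1.05 N) and height (world z) of tart_tin between 0.105 and 0.117 m and angle between tart_tin's own z axis and vertical below 0.08 rad), for 0.2 s.
2. the stop is slid up so that the row is closed (value of joint stop above 0.099 m), for 0.2 s.
At the end, for the whole second after the job is handed in: The hollow roll (under 1.05 N on the tin) stands in the tin on the scale, at rest, upright within 0.15 rad and within 15 mm of its centre; the other two stand on the tray within 0.17 rad of square to its floor; the stop is at 0.099 or more, leaving the row about 5 mm of play at most (all of step 1 and value of joint stop above 0.099 m); the robot touches nothing.
It fails at once if the rolls are squashed by the stop (over 25 N) (contact force between stop and roll_a above 25 N or contact force between stop and roll_b above 25 N or contact force between stop and roll_c above 25 N).
It fails at once if a bystander is shifted by more than 30 mm or tipped (distance of any of cream_tub, jam_jar, spice_jar from where it was at the start of the episode above 0.03 m or angle between any of cream_tub, jam_jar, spice_jar's own z axis and vertical above 0.4 rad).
It also fails if it takes over 72 s, if anything falls off the work surface, if the arm or the gripper's body presses on something with over 40 N, if the wrist force passes 120 N, or if a joint passes its speed limit or range.

### The arm

A 6-joint arm with a two-finger parallel gripper is mounted at the origin on a cart in front of the work surface, level with it; the furniture and walls round the work are solid. World frame = base frame: x ahead of the robot, y to its left, z up, the work surface at z = 0. Lengths are in m, angles in rad, forces in N, time in s.
With the tool pointing down it reaches from about 0.35 to 0.85 m from the base axis. Payload 8.1 kg.
Tool frame: the origin (TCP) lies between the finger pads; the fingertips stand 11 mm ahead of it and the grasp point (between the pads) lies 8 mm behind it (tips_ahead is the z of the fingertips in the tool frame, in m); z points along the fingers, y is the line along which they close (so a half turn about z gives the same grasp; the last joint's range is limited). The gripper opens to 93 mm and grips with 3 to 60 N. Pads are 15 mm wide; open, the fingers measure 128 mm over their backs; the gripper's body (75 mm by 188 mm) begins 65 mm behind the grasp point.
Start: joints at [-1.339, 0.13, 1.488, -0, 1.523, -0.085], TCP at [0.187, -0.57, 0.23] pointing down, gripper open.
Joint ranges: [-2.96, 2.96], [-0.89, 2.26], [0.02, 2.5], [-1.34, 4.48], [0, 2.73], [-2.66, 2.66]. Speed limits (rad/s): [2.39, 2.39, 2.79, 3.14, 3.14, 3.14].

### API

Orientations are given as a rotation vector (axis times angle).
In Python, from plant import read_state, read_camera, close_job, tips_ahead gives the robot as it stands. The module is installed in compiled form; this text tells all that it offers.
- The arm moves only by the tool move_arm, never from a script. Its argument "plan" is a list of rows, each a list of 7 numbers: the turn, a rotation vector about the tool's x, y, z in units of 6 degrees (1.0 is 6 degrees), then the shift along the tool's x, y, z in units of 25 mm (1.0 is 25 mm), then the finger opening in mm, from 0 to 93. A call has exactly 10 rows; each row shifts and turns the commanded pose from where the row before left it, along the tool's axes as they then stand; what a row does not reach is not made up. A row lasts 1/10 s, in which the tool goes at most 50 mm and 8.59 degrees, less where a joint would pass 70% of its speed; a pose out of reach is approached as far as the arm can. A call is refused whole if a number of a shift passes 1 or a number of a turn 1, either way. A call with a gripper value outside its range is refused whole. The fingers move at their own pace and stop on an object; "force" is the grip in N (left out, the last holds). Time passes only in rows, so rows that do not move let the fingers close, or fill a call up. It gives the time, the measured TCP pose, the force, the opening and the grip force at its end, in the units of the state.
- read_state(): the state, without advancing time (a new reading comes with each control period).
- read_camera(name): name is "side" or "top"; returns a dict with "frame" (420x560x3 uint8, red, green, blue), "z_map" (420x560 float32, m along the optical axis (not along the pixel's ray), 0 where there is no reading), "fx", "fy", "cx", "cy" (pixels), "rvec" (rotation vector, rad) and "tvec" (3), from world to camera coordinates, as OpenCV has them. Camera axes: x right, y down, z forward; pixel columns grow to the right and rows downward; lengths in m; the calibration is good to about 2 mm. A picture is of the moment at which its call begins.
- close_job(): hands the job in; it is judged then, once.
The state is a dict: "t": time; "q": joint angles; "dq": joint speeds; "joint_torque": joint torques, N m; "tool_pos": TCP position; "orientation": TCP orientation; "force": force on the tool from outside, world axes, zero at the start; "wrist_torque": the same for the moment, N m; "opening": finger opening in m; "gripper_force": force on a finger pad.
Only numpy, scipy, OpenCV 4.12 (cv2) and the standard library are available. Lean on these libraries where they do the work, as an engineer would, in place of code of your own. Each camera call takes 0.05 s, during which the arm holds its last target. There are 200 camera calls.

## Working session

There is one attempt and no reset: what is moved stays moved. The work goes in short steps, Python scripts to look and compute and a tool call to move; the robot and the scene stay as the last step left them, time stands still between calls to the robot, and variables do not carry over. Pictures are saved under pics/ and viewed, at most 10 in all, crops included, and the job is handed in when it is done.

Besides the shell and the picture viewer there is one more tool, called after ">>>" as name([rows], argument=value, ...), one row to a line, values as JSON. move_arm: Moves the arm, as the interface text tells. Its arguments: {"type":"object","properties":{"plan":{"type":"array","items":{"type":"array","items":{"type":"number"}}},"force":{"type":"number"}},"required":["plan"]}

```bash
mkdir -p pics; cat > h.py <<'E'
import numpy as np, cv2
from scipy.spatial.transform import Rotation as R
from plant import read_state, read_camera
def cloud(c):
    z=c["z_map"].astype(float); v,u=np.mgrid[0:z.shape[0],0:z.shape[1]]
    P=np.stack([(u-c["cx"])/c["fx"]*z,(v-c["cy"])/c["fy"]*z,z],-1)
    M=cv2.Rodrigues(np.array(c["rvec"],float))[0]
    W=(P-np.array(c["tvec"],float).ravel())@M
    W[z<=0]=np.nan
    return W
E
python3 - <<'E'
from h import *
for n in("side","top"):
    c=read_camera(n); cv2.imwrite(f"pics/{n}0.png",c["frame"][:,:,::-1]); np.save(n+".npy",cloud(c))
    M=cv2.Rodrigues(np.array(c["rvec"],float))[0]; print(n,-M.T@np.array(c["tvec"]).ravel(),M[2],c["fx"])
print(read_state())
E
```

```text
side [ 0.93459807 -0.83543441  0.54689399] [-0.43610993  0.7678582  -0.46925676] 422.8804717891233
top [ 0.42781519 -0.07740009  1.29833615] [ 0.07129195 -0.00616918 -0.99743641] 490.57967171242944
{'t': 0.1, 'q': array([-1.33940665e+00,  1.31116120e-01,  1.48918454e+00, -2.24669209e-06,
        1.52303056e+00, -8.54232676e-02]), 'dq': array([ 1.37629891e-03, -1.47966962e-03, -2.60139453e-03, -1.07355488e-03,
        1.97400717e-03,  6.79623476e-05]), 'joint_torque': array([ 1.44121488e-03, -5.61340785e+01, -4.93095911e+01,  7.69764301e-02,
        2.91079993e-02, -6.36004393e-05]), 'tool_pos': array([ 0.18681211, -0.56963292,  0.22866637]), 'orientation': array([-3.10054752e+00, -4.95296674e-01,  2.02539613e-04]), 'force': array([-0.2824244 ,  0.40548117,  0.34917453]), 'wrist_torque': array([-0.05155927, -0.01385511, -0.02597685]), 'gripper_force': 0.0, 'opening': 0.09322190572358899}
```

View pics/side0.png

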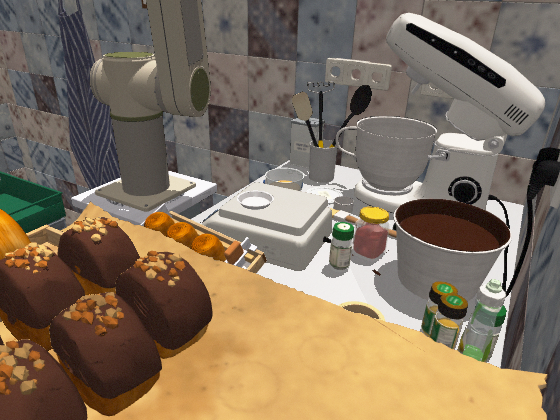

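View pics/top0.png

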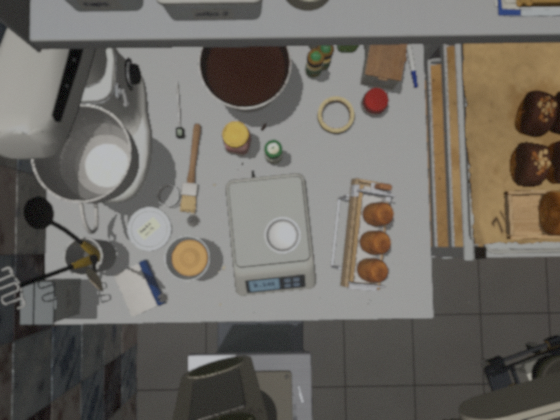

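Overviews: in the top view the tray is at cols 345–395, rows 180–290 with three rolls at (377,214), (375,243), (372,271). The stop grip is near (375,186), the tin at (283,235), the jars at (236,137) and (273,151), and the tub at (189,258).

```bash
python3 - <<'E'
from h import *
im=cv2.imread("pics/top0.png"); cr=im[170:300,260:410]
cv2.imwrite("pics/topcrop.png",cv2.resize(cr,None,fx=5,fy=4.6,interpolation=cv2.INTER_CUBIC))
W=np.load("top.npy")
for n,(u,v) in dict(r1=(377,214),r2=(375,243),r3=(372,271),grip=(375,186),tin=(283,235),plat=(250,200),jam=(236,137),spice=(273,151),tub=(189,258)).items(): print(n,W[v,u].round(4))
for v in (214,228,243,257,271,186,181):
    print(v,[(u,*(W[v,u]*1000).round().astype(int)) for u in range(344,398,4)])
E
```

```text
r1 [ 0.4986 -0.3121  0.1506]
r2 [ 0.4308 -0.3046  0.1546]
r3 [ 0.3661 -0.2958  0.1541]
grip [ 0.5655 -0.3107  0.1443]
tin [ 0.4538 -0.0912  0.1105]
plat [ 0.5401 -0.0123  0.1092]
jam [0.6962 0.0203 0.1084]
spice [ 0.6603 -0.0701  0.1071]
tub [0.4009 0.1454 0.0587]
214 [(344, np.int64(509), np.int64(-255), np.int64(1)), (348, np.int64(503), np.int64(-251), np.int64(105)), (352, np.int64(501), np.int64(-257), np.int64(124)), (356, np.int64(502), np.int64(-269), np.int64(113)), (360, np.int64(503), np.int64(-282), np.int64(91)), (364, np.int64(501), np.int64(-287), np.int64(120)), (368, np.int64(500), np.int64(-295), np.int64(131)), (372, np.int64(499), np.int64(-301), np.int64(147)), (376, np.int64(499), np.int64(-310), np.int64(148)), (380, np.int64(498), np.int64(-319), np.int64(152)), (384, np.int64(498), np.int64(-328), np.int64(153)), (388, np.int64(498), np.int64(-339), np.int64(147)), (392, np.int64(499), np.int64(-350), np.int64(140)), (396, np.int64(507), np.int64(-393), np.int64(0))]
228 [(344, np.int64(472), np.int64(-254), np.int64(4)), (348, np.int64(468), np.int64(-249), 
[... 3633 characters left out ...]
(-258), np.int64(-1)), (348, np.int64(597), np.int64(-268), np.int64(0)), (352, np.int64(583), np.int64(-262), np.int64(109)), (356, np.int64(581), np.int64(-269), np.int64(123)), (360, np.int64(582), np.int64(-280), np.int64(115)), (364, np.int64(582), np.int64(-291), np.int64(113)), (368, np.int64(582), np.int64(-301), np.int64(110)), (372, np.int64(583), np.int64(-312), np.int64(104)), (376, np.int64(596), np.int64(-343), np.int64(-1)), (380, np.int64(596), np.int64(-353), np.int64(2)), (384, np.int64(595), np.int64(-363), np.int64(5)), (388, np.int64(596), np.int64(-375), np.int64(-2)), (392, np.int64(596), np.int64(-386), np.int64(-1)), (396, np.int64(595), np.int64(-396), np.int64(2))]
```

View pics/topcrop.png

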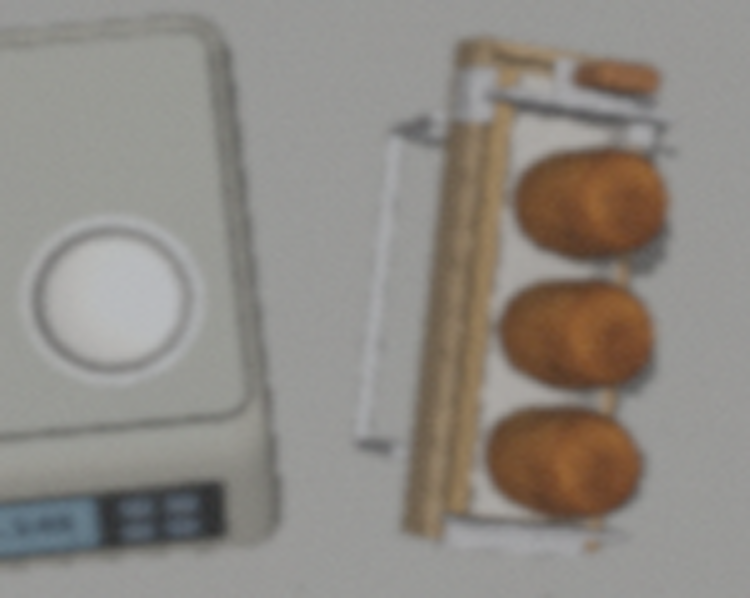

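Crop: the rolls' tops are at right of each blob and the row runs about 7° off world x. The plate faces the robot end and the stop is at the far end. I'll fit the tray frame to the depth data.

```bash
cat > fit.py <<'E'
from h import *
from scipy.optimize import least_squares
A=np.deg2rad(22)
def frame(p):
    s,c=np.sin(p[3]),np.cos(p[3]); y=np.array([-c,s,0]); xh=np.array([s,c,0])
    x=xh*np.cos(A)+np.array([0,0,np.sin(A)]); return np.stack([x,y,np.cross(x,y)],1),np.array(p[:3])
def box(P,lo,hi):
    c,h=(np.array(lo)+hi)/2,(np.array(hi)-lo)/2; d=abs(P-c)-h
    return np.linalg.norm(np.maximum(d,0),axis=1)+np.minimum(d.max(1),0)
def roll(P,x,y,z0=.0075):
    r=np.hypot(P[:,0]-x,P[:,1]-y); h=P[:,2]-z0-.0355
    rr=.03-.005*np.clip(abs(h)/.0355,0,1)**2
    a=r-rr; b=abs(h)-.0355
    return np.where((a>0)&(b>0),np.hypot(a,b),np.maximum(a,b))
def sdf(P,xr,ys,st):
    H=.026
    L=[box(P,(-.049,-.132,0),(.049,.132,.0075)),box(P,(-.049,-.132,0),(-.041,.132,H)),box(P,(.041,-.132,0),(.049,.132,H)),box(P,(.025,-.119,0),(.035,.119,.024)),
       box(P,(-.041,.119,0),(.041,.125,.062)),box(P,(-.045,-.108+st,.0075),(.045,-.103+st,.054)),box(P,(-.017,-.123+st,.054),(.017,-.109+st,.085))]
    L+=[roll(P,xr,y) for y in ys]
    return np.min(L,axis=0)
if __name__=="__main__":
    for n in (["top"],["top","side"]):
        pts=[]
        for k in n:
            W=np.load(k+".npy").reshape(-1,3); F,o=frame([.45,-.3,.07,.122])
            Q=(W-o)@F
            m=(W[:,2]>.04)&(abs(Q[:,0])<.075)&(abs(Q[:,1])<.15)&(Q[:,2]<.11)&(Q[:,2]>-.02); pts.append(W[m]); print(k,m.sum())
        P=np.vstack(pts)
        def f(p):
            F,o=frame(p); return np.clip(sdf((P-o)@F,p[4],p[5:8],p[8]),-.03,.03)
        best=None
        for dx in(-.015,0,.015):
            s=least_squares(f,[.455+dx,-.29,.075,.122,-.012,-.05,.015,.08,.007],loss="soft_l1",f_scale=.003,x_scale=[.01]*3+[.05]+[.01]*5,diff_step=1e-4)
            if best is None or s.cost<best.cost: best=s
        print(n,best.x.round(4),"med|r|",np.median(abs(best.fun)),best.cost)
        np.save("tray_fit.npy" if len(n)==1 else "tray_fit2.npy",best.x)
E
python3 fit.py
python3 - <<'E'
from h import *
from fit import *
W=np.load("top.npy")
# tin rim fit
a=W[215:256,262:304].reshape(-1,3); m=(a[:,2]>.1195)&(a[:,2]<.132); b=a[m]; print("rim pts",len(b),b.mean(0),(b.max(0)+b.min(0))/2,np.ptp(b,axis=0))
p=np.load("tray_fit.npy"); F,o=frame(p); print(F,o); 
for k in range(3):print((o+F@[p[4],p[5+k],.0785]).round(4))
E
```

```text
top 4718
['top'] [ 0.4532 -0.2863  0.0806  0.1307 -0.0124 -0.0532  0.0159  0.0828  0.0022] med|r| 0.0011688975093524473 0.008787008040937986
top 4718
side 3144
['top', 'side'] [ 0.4547 -0.2869  0.0796  0.1346 -0.0117 -0.0511  0.0179  0.0847  0.0027] med|r| 0.0012193726852638923 0.01606140544195129
rim pts 326 [ 0.45528478 -0.0871445   0.12526247] [ 0.45474189 -0.08752898  0.12552737] [0.08371668 0.08385925 0.01201067]
[[ 0.12082466 -0.99147283 -0.04881633]
 [ 0.9192776   0.13031359 -0.37141226]
 [ 0.37460659  0.          0.92718385]] [ 0.45315276 -0.28630037  0.08058757]
[ 0.5006 -0.3338  0.1487]
[ 0.432  -0.3248  0.1487]
[ 0.3657 -0.3161  0.1487]
```

```bash
cat > go.py <<'E'
# go.py tray x y z (TCP, mm, tool square to floor) | go.py up x y z (TCP world mm, tool down)
import sys
from fit import *
p=np.load("tray_fit2.npy"); F,o=frame(p)
s=read_state(); R0=R.from_rotvec(s["orientation"]); t0=s["tool_pos"]
v=np.array([float(a) for a in sys.argv[2:5]])/1000
if sys.argv[1]=="tray": t=o+F@v; T=np.stack([F[:,1],F[:,0],-F[:,2]],1)
else:
    t=v; xh=np.array([F[0,0],F[1,0],0]); xh/=np.linalg.norm(xh); T=np.stack([F[:,1],xh,[0,0,-1]],1)
best=min([R0.inv()*R.from_matrix(T@np.diag(d)) for d in([1,1,1],[-1,-1,1])],key=lambda r:r.magnitude())
print("t",round(s["t"],2),"turn units",(np.rad2deg(best.as_rotvec())/6).round(3),"shift units (cur axes)",(R0.inv().apply(t-t0)/.025).round(3),"(target axes)",((R0*best).inv().apply(t-t0)/.025).round(3))
print("tcp now tray mm",((t0-o)@F*1000).round(1),"world",(t0*1000).round(1),"F",s["force"].round(2),"q",s["q"].round(2),"open",round(s["opening"],4),s["gripper_force"])
E
python3 go.py tray -12 83.5 115; python3 -c "from plant import *;print(tips_ahead)"
```

```text
t 0.1 turn units [3.587 0.83  4.256] shift units (cur axes) [ 9.753 -6.912  1.891] (target axes) [ 5.76  -9.01   5.666]
tcp now tray mm [-237.3  227.5  256.6] world [ 186.8 -569.6  228.7] F [-0.28  0.41  0.35] q [-1.34  0.13  1.49 -0.    1.52 -0.09] open 0.0932 0.0
0.011
```

>>> move_arm([
  [0, 0, 0, 0.98, -0.69, 0.16, 93],
  [0, 0, 0, 0.98, -0.69, 0.16, 93],
  [0, 0, 0, 0.98, -0.69, 0.16, 93],
  [0, 0, 0, 0.98, -0.69, 0.16, 93],
  [0, 0, 0, 0.98, -0.69, 0.16, 93],
  [0.4, 0.09, 0.43, 0.98, -0.69, 0.16, 93],
  [0.4, 0.09, 0.43, 0.98, -0.69, 0.16, 93],
  [0.4, 0.09, 0.43, 0.98, -0.69, 0.16, 93],
  [0.4, 0.09, 0.43, 0.98, -0.69, 0.16, 93],
  [0.4, 0.09, 0.43, 0.98, -0.69, 0.16, 93],
], force=15)

```text
t: 1.1
tool_pos: [0.3768, -0.3362, 0.1982]
orientation: [-2.922, -0.13, -0.019]
force: [1.0, -0.5, -0.9]
opening: 0.0932
gripper_force: 0.0
```

```bash
python3 go.py tray -12 84 115
```

```text
t 1.1 turn units [1.578 0.423 2.082] shift units (cur axes) [-0.493 -0.172  0.7  ] (target axes) [-0.537  0.056  0.687]
tcp now tray mm [-10.6  70.6 132.2] world [ 376.8 -336.2  198.2] F [ 1.02 -0.5  -0.93] q [-0.93  0.04  1.65  0.13  1.62  0.55] open 0.0932 0.0
```

>>> move_arm([
  [0.4, 0.1, 0.52, 0, 0, 0, 93],
  [0.4, 0.1, 0.52, 0, 0, 0, 93],
  [0.4, 0.1, 0.52, 0, 0, 0, 93],
  [0.38, 0.12, 0.52, 0, 0, 0, 93],
  [0, 0, 0, -0.27, 0.03, 0.34, 90],
  [0, 0, 0, -0.27, 0.03, 0.34, 90],
  [0, 0, 0, 0, 0, 0, 90],
  [0, 0, 0, 0, 0, 0, 90],
  [0, 0, 0, 0, 0, 0, 90],
  [0, 0, 0, 0, 0, 0, 90],
])

```text
t: 2.1
tool_pos: [0.3638, -0.331, 0.1828]
orientation: [-2.756, 0.182, -0.037]
force: [-0.2, -0.6, -0.2]
opening: 0.09
gripper_force: 0.0
```

```bash
python3 go.py tray -12 84 40; python3 - <<'E'
from h import *
fs=[]
for i in range(5): c=read_camera("side"); fs.append(read_state()["force"])
print(np.array(fs).round(2)); cv2.imwrite("pics/s1.png",cv2.resize(c["frame"][170:300,100:300,::-1],None,fx=4,fy=4))
E
```

```text
t 2.1 turn units [ 0.031 -0.006  0.028] shift units (cur axes) [ 2.000e-03 -5.600e-02  3.066e+00] (target axes) [ 3.000e-03 -4.600e-02  3.066e+00]
tcp now tray mm [-13.1  84.1 116.6] world [ 363.8 -331.   182.8] F [-0.23 -0.59 -0.23] q [-1.02  0.12  1.63  0.24  1.68  0.67] open 0.09 0.0
[[-0.54 -1.03 -0.13]
 [ 0.25 -0.6   0.11]
 [-0.04 -0.82  0.33]
 [ 0.58  0.43 -0.17]
 [ 0.45 -0.14 -0.15]]
```

View pics/s1.png

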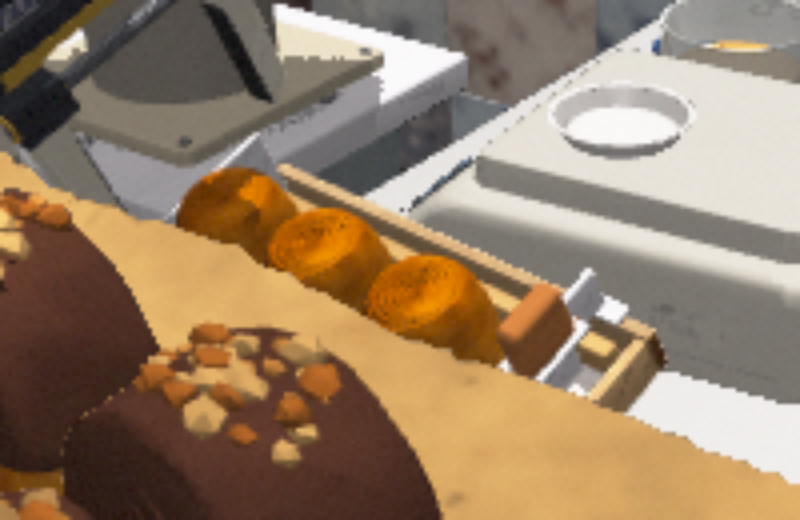

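The side crop shows all three rolls standing, the tin empty and the gripper at the upper left over the nearest roll. I'll descend and grip.

>>> move_arm([
  [0, 0, 0, 0, -0.05, 0.77, 85],
  [0, 0, 0, 0, 0, 0.77, 85],
  [0, 0, 0, 0, 0, 0.77, 85],
  [0, 0, 0, 0, 0, 0.75, 85],
  [0, 0, 0, 0, 0, 0, 85],
  [0, 0, 0, 0, 0, 0, 50],
  [0, 0, 0, 0, 0, 0, 50],
  [0, 0, 0, 0, 0, 0, 50],
  [0, 0, 0, 0, 0, 0, 50],
  [0, 0, 0, 0, 0, 0, 50],
], force=15)

```text
t: 3.35
tool_pos: [0.3677, -0.3021, 0.1123]
orientation: [-2.756, 0.183, -0.038]
force: [-1.4, -1.3, 2.9]
opening: 0.0585
gripper_force: 15.0
```

```bash
python3 go.py tray -12 84 60
```

```text
t 3.35 turn units [ 0.032 -0.009  0.021] shift units (cur axes) [ 0.006 -0.017 -0.785] (target axes) [ 0.006 -0.02  -0.785]
tcp now tray mm [-12.5  84.1  40.4] world [ 367.7 -302.1  112.3] F [-1.4  -1.32  2.94] q [-0.99  0.14  1.75  0.25  1.55  0.67] open 0.0585 15.000306589063257
```

>>> move_arm([
  [0, 0, 0, 0, 0, -0.2, 50],
  [0, 0, 0, 0, 0, -0.4, 50],
  [0, 0, 0, 0, 0, -0.4, 50],
  [0, 0, 0, 0, 0, -0.2, 50],
  [0, 0, 0, 0, 0, 0, 50],
  [0, 0, 0, 0, 0, 0, 50],
  [0, 0, 0, 0, 0, 0, 50],
  [0, 0, 0, 0, 0, 0, 50],
  [0, 0, 0, 0, 0, 0, 50],
  [0, 0, 0, 0, 0, 0, 50],
])

```text
t: 4.35
tool_pos: [0.3659, -0.3124, 0.1394]
orientation: [-2.754, 0.183, -0.036]
force: [-0.7, -0.7, -0.8]
opening: 0.0583
gripper_force: 15.0
```

```bash
cat > weigh.py <<'E'
from h import *
fs=[]
for i in range(10): c=read_camera("side"); s=read_state(); fs.append(np.r_[s["force"],s["joint_torque"][1:3]])
fs=np.array(fs); print("mean",fs.mean(0).round(3),"sd",fs.std(0).round(3),s["opening"])
E
python3 weigh.py; python3 go.py tray -12 84 40
```

```text
mean [  0.061  -0.15   -1.516 -51.741 -45.079] sd [0.328 0.368 0.238 0.012 0.017] 0.05830034146573177
t 4.85 turn units [ 0.023 -0.002  0.02 ] shift units (cur axes) [ 0.016 -0.008  1.187] (target axes) [ 0.017 -0.005  1.187]
tcp now tray mm [-12.1  84.4  69.7] world [ 366.  -312.6  139.6] F [-0.02  0.29 -1.49] q [-1.    0.13  1.71  0.24  1.6   0.67] open 0.0583 14.999699732288718
```

Roll 3 weighs about 1.5 N, so it is filled. I'll put it back and go to the middle roll.

>>> move_arm([
  [0, 0, 0, 0, 0, 0.4, 50],
  [0, 0, 0, 0, 0, 0.4, 50],
  [0, 0, 0, 0, 0, 0.25, 50],
  [0, 0, 0, 0, 0, 0.13, 50],
  [0, 0, 0, 0, 0, 0, 50],
  [0, 0, 0, 0, 0, 0, 85],
  [0, 0, 0, 0, 0, 0, 85],
  [0, 0, 0, 0, 0, 0, 85],
  [0, 0, 0, 0, 0, -0.6, 85],
  [0, 0, 0, 0, 0, -0.9, 85],
])

```text
t: 5.85
tool_pos: [0.365, -0.3148, 0.147]
orientation: [-2.752, 0.182, -0.034]
force: [-0.1, -0.5, 0.7]
opening: 0.0848
gripper_force: 0.0
```

>>> move_arm([
  [0, 0, 0, 0, 0, -0.9, 85],
  [0, 0, 0, 0.6, 0, 0, 85],
  [0, 0, 0, 0.9, 0, 0, 85],
  [0, 0, 0, 0.8, 0, 0, 85],
  [0, 0, 0, 0.36, 0, 0, 85],
  [0, 0, 0, 0, 0, 0, 85],
  [0, 0, 0, 0, 0, 0, 85],
  [0, 0, 0, 0, 0, 0, 85],
  [0, 0, 0, 0, 0, 0, 85],
  [0, 0, 0, 0, 0, 0, 85],
])

```text
t: 6.85
tool_pos: [0.43, -0.3327, 0.168]
orientation: [-2.755, 0.183, -0.037]
force: [-0.2, 0.4, 0.5]
opening: 0.0854
gripper_force: 0.0
```

```bash
python3 - <<'E'
from h import *
c=read_camera("side"); cv2.imwrite("pics/s2.png",cv2.resize(c["frame"][170:300,100:300,::-1],None,fx=4,fy=4))
E
python3 go.py tray -12 17.5 40
```

```text
t 6.9 turn units [ 0.022 -0.003  0.016] shift units (cur axes) [ 0.029 -0.004  2.41 ] (target axes) [3.00e-02 2.00e-03 2.41e+00]
tcp now tray mm [-12.   18.2 100.2] world [ 430.1 -332.6  168.1] F [ 0.38 -0.44  0.48] q [-0.93  0.25  1.52  0.26  1.65  0.76] open 0.0849 0.0
```

View pics/s2.png

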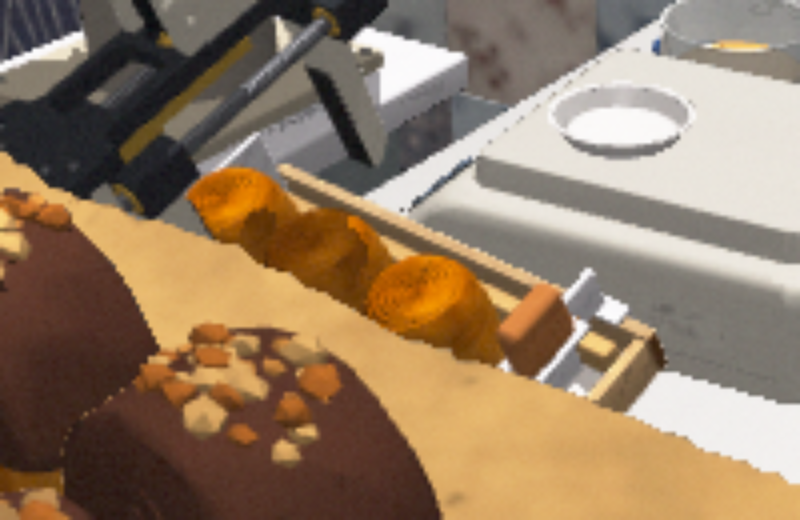

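Roll 3 stands at (235,210) as before, and the open gripper hovers over the middle roll at (330,250). Next: descend, grip and lift.

>>> move_arm([
  [0, 0, 0, 0.02, 0, 0.8, 85],
  [0, 0, 0, 0, 0, 0.8, 85],
  [0, 0, 0, 0, 0, 0.6, 85],
  [0, 0, 0, 0, 0, 0.2, 85],
  [0, 0, 0, 0, 0, 0, 50],
  [0, 0, 0, 0, 0, 0, 50],
  [0, 0, 0, 0, 0, 0, 50],
  [0, 0, 0, 0, 0, 0, 50],
  [0, 0, 0, 0, 0, 0, 50],
  [0, 0, 0, 0, 0, 0, 50],
])

```text
t: 7.9
tool_pos: [0.4343, -0.3113, 0.1131]
orientation: [-2.756, 0.183, -0.038]
force: [-0.8, -1.5, 5.3]
opening: 0.0582
gripper_force: 15.0
```

>>> move_arm([
  [0, 0, 0, 0, 0, -0.2, 50],
  [0, 0, 0, 0, 0, -0.4, 50],
  [0, 0, 0, 0, 0, -0.4, 50],
  [0, 0, 0, 0, 0, -0.2, 50],
  [0, 0, 0, 0, 0, 0, 50],
  [0, 0, 0, 0, 0, 0, 50],
  [0, 0, 0, 0, 0, 0, 50],
  [0, 0, 0, 0, 0, 0, 50],
  [0, 0, 0, 0, 0, 0, 50],
  [0, 0, 0, 0, 0, 0, 50],
])

```text
t: 8.9
tool_pos: [0.4323, -0.3214, 0.1399]
orientation: [-2.754, 0.183, -0.036]
force: [-0.1, -0.8, -0.3]
opening: 0.0585
gripper_force: 15.0
```

```bash
python3 weigh.py; python3 go.py up 455 -87.5 260
```

```text
mean [  0.237  -0.349  -0.505 -58.287 -45.137] sd [0.455 0.348 0.366 0.014 0.017] 0.05843327282340496
t 9.4 turn units [-3.644 -0.006  0.02 ] shift units (cur axes) [ -0.337 -10.511  -0.948] (target axes) [-0.36  -9.401 -4.794]
tcp now tray mm [-12.   17.4  70.2] world [ 432.4 -321.6  140.1] F [-0.24 -0.27 -0.87] q [-0.92  0.25  1.56  0.27  1.6   0.76] open 0.0584 14.999700570479035
```

The middle roll weighs about 0.5 N, so it is the hollow one. I'll carry it to the scale.

>>> move_arm([
  [0, 0, 0, 0, 0, -0.5, 50],
  [0, 0, 0, 0, -0.3, -0.4, 50],
  [0, 0, 0, 0, -0.6, 0, 50],
  [0, 0, 0, 0, -0.9, 0, 50],
  [0, 0, 0, 0, -0.9, 0, 50],
  [0, 0, 0, 0, -0.9, 0, 50],
  [0, 0, 0, 0, -0.9, 0, 50],
  [0, 0, 0, 0, -0.9, 0, 50],
  [0, 0, 0, 0, -0.9, 0, 50],
  [0, 0, 0, 0, -0.6, 0, 50],
])

```text
t: 10.4
tool_pos: [0.4527, -0.1693, 0.2267]
orientation: [-2.755, 0.181, -0.038]
force: [0.3, -0.2, 0.4]
opening: 0.0586
gripper_force: 15.0
```

>>> move_arm([
  [-0.5, 0, 0, 0, -0.4, 0, 50],
  [-0.6, 0, 0, 0, -0.4, 0, 50],
  [-0.7, 0, 0, 0, -0.4, 0, 50],
  [-0.7, 0, 0, 0, -0.4, 0, 50],
  [-0.7, 0, 0, 0, -0.4, 0, 50],
  [-0.44, 0, 0.02, 0, -0.3, 0, 50],
  [0, 0, 0, 0, -0.2, 0, 50],
  [0, 0, 0, 0, 0, 0, 50],
  [0, 0, 0, 0, 0, 0, 50],
  [0, 0, 0, 0, 0, 0, 50],
])

```text
t: 11.4
tool_pos: [0.4602, -0.1118, 0.2381]
orientation: [-3.133, 0.214, -0.001]
force: [-0.6, -0.4, -0.6]
opening: 0.0583
gripper_force: 15.0
```

```bash
python3 go.py up 455 -87.5 160
```

```text
t 11.4 turn units [-0.011 -0.004 -0.015] shift units (cur axes) [-0.338 -0.933  3.125] (target axes) [-0.336 -0.937  3.124]
tcp now tray mm [220.9  18.   81.7] world [ 460.2 -111.8  238.1] F [-0.63 -0.45 -0.56] q [-0.35 -0.22  1.81  0.    1.55  1.36] open 0.0583 14.99987717717886
```

>>> move_arm([
  [0, 0, 0, -0.11, -0.3, 0, 50],
  [0, 0, 0, -0.11, -0.3, 0.3, 50],
  [0, 0, 0, -0.11, -0.3, 0.6, 50],
  [0, 0, 0, 0, -0.03, 0.8, 50],
  [0, 0, 0, 0, 0, 0.6, 50],
  [0, 0, 0, 0, 0, 0.5, 50],
  [0, 0, 0, 0, 0, 0.1, 50],
  [0, 0, 0, 0, 0, 0, 50],
  [0, 0, 0, 0, 0, 0, 50],
  [0, 0, 0, 0, 0, 0, 50],
])

```text
t: 12.4
tool_pos: [0.4561, -0.0872, 0.1668]
orientation: [-3.134, 0.212, -0.004]
force: [0.3, 0.8, -0.4]
opening: 0.0586
gripper_force: 15.0
```

```bash
python3 go.py up 455 -87.5 147; python3 - <<'E'
from h import *
c=read_camera("side"); W=cloud(c)
cv2.imwrite("pics/s3.png",cv2.resize(c["frame"][130:250,200:340,::-1],None,fx=5.5,fy=4.5,interpolation=cv2.INTER_CUBIC))
hsv=cv2.cvtColor(c["frame"],cv2.COLOR_RGB2HSV)
m=(hsv[...,1]>140)&(abs(W[...,0]-.455)<.06)&(abs(W[...,1]+.0875)<.06)&(W[...,2]>.118)&(W[...,2]<.22)
P=W[m]; print(len(P),np.nanmin(P,0),np.nanmax(P,0))
# fit barrel (vertical axis): centre x,y, base z
from scipy.optimize import least_squares
def f(p):
    r=np.hypot(P[:,0]-p[0],P[:,1]-p[1]);h=P[:,2]-p[2]-.0355
    a=r-(.03-.005*np.clip(abs(h)/.0355,0,1)**2);b=abs(h)-.0355
    return np.maximum(a,b)
s=least_squares(f,[.455,-.0875,.13],loss="soft_l1",f_scale=.002); print("roll",s.x.round(4),np.median(abs(s.fun)))
z0=np.load("side.npy"); Q=z0[180:215,225:285].reshape(-1,3); b=Q[(Q[:,2]>.1195)&(Q[:,2]<.13)&(abs(Q[:,0]-.455)<.06)&(abs(Q[:,1]+.0875)<.06)]
# rim: flared cone; circle fit of uppermost points
g=lambda p:np.hypot(b[:,0]-p[0],b[:,1]-p[1])-(.030+(b[:,2]-.113)/.013*.0135)
s=least_squares(g,[.455,-.0875],loss="soft_l1",f_scale=.002); print("tin side",s.x.round(4),np.median(abs(s.fun)),len(b))
Q=np.load("top.npy")[215:256,262:304].reshape(-1,3); b=Q[(Q[:,2]>.1195)&(Q[:,2]<.132)]
s=least_squares(g,[.455,-.0875],loss="soft_l1",f_scale=.002); print("tin top",s.x.round(4),np.median(abs(s.fun)))
E
```

```text
t 12.4 turn units [-0.002 -0.024 -0.004] shift units (cur axes) [-0.042  0.017  0.792] (target axes) [-0.04   0.017  0.793]
tcp now tray mm [216.3  25.4   6.7] world [456.1 -87.2 166.8] F [ 0.34  0.8  -0.42] q [-0.3  -0.21  1.93  0.    1.41  1.41] open 0.0586 14.999922718852758
640 [ 0.43888188 -0.11980331  0.13281532] [ 0.48656804 -0.05844826  0.20443683]
roll [ 0.4551 -0.0858  0.1314] 0.0009036856524457654
tin side [ 0.4553 -0.0902] 0.0011791640249638538 183
tin top [ 0.4544 -0.0879] 0.003024365826137399
```

View pics/s3.png

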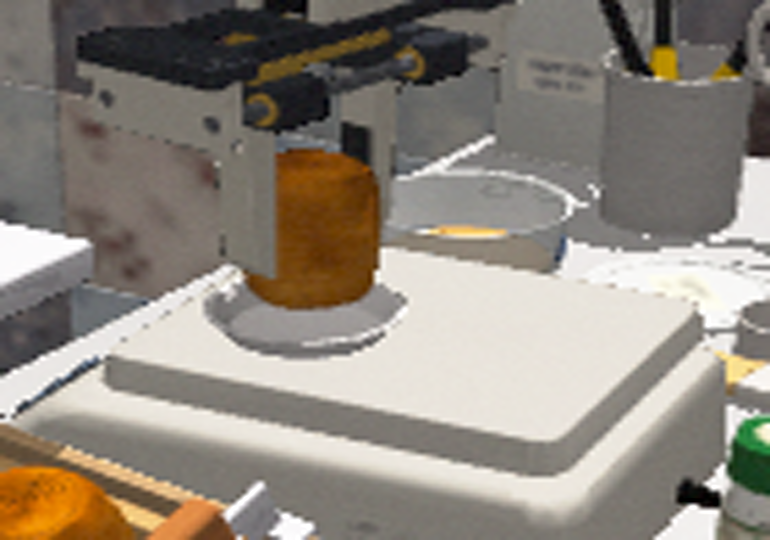

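The roll hangs upright at (315,230) over the tin at (305,315). It needs about 3 mm towards -y, then lowering.

>>> move_arm([
  [0, 0, 0, -0.02, 0.13, 0, 50],
  [0, 0, 0, 0, 0, 0.2, 50],
  [0, 0, 0, 0, 0, 0.2, 50],
  [0, 0, 0, 0, 0, 0.15, 50],
  [0, 0, 0, 0, 0, 0.1, 50],
  [0, 0, 0, 0, 0, 0.05, 50],
  [0, 0, 0, 0, 0, 0.02, 50],
  [0, 0, 0, 0, 0, 0, 50],
  [0, 0, 0, 0, 0, 0, 50],
  [0, 0, 0, 0, 0, 0, 50],
])

```text
t: 13.45
tool_pos: [0.4546, -0.0901, 0.148]
orientation: [-3.134, 0.211, -0.002]
force: [0.3, 0.8, -0.1]
opening: 0.0585
gripper_force: 15.0
```

```bash
python3 weigh.py;  python3 go.py up 455 -89 146
```

```text
mean [-4.6000e-02 -3.7300e-01 -8.8700e-01 -3.7901e+01 -4.7996e+01] sd [0.665 0.59  0.427 0.01  0.007] 0.05840175669359676
t 13.95 turn units [-0.004 -0.009 -0.002] shift units (cur axes) [ 0.013 -0.047  0.073] (target axes) [ 0.013 -0.047  0.073]
tcp now tray mm [206.3  26.5  -9.8] world [454.5 -90.1 147.8] F [-0.75  0.23 -0.68] q [-0.31 -0.19  1.96  0.    1.38  1.4 ] open 0.0584 15.000026472844183
```

>>> move_arm([
  [0, 0, 0, 0, 0, 0.03, 50],
  [0, 0, 0, 0, 0, 0.03, 50],
  [0, 0, 0, 0, 0, 0.01, 50],
  [0, 0, 0, 0, 0, 0, 50],
  [0, 0, 0, 0, 0, 0, 50],
  [0, 0, 0, 0, 0, 0, 60],
  [0, 0, 0, 0, 0, 0, 64],
  [0, 0, 0, 0, 0, 0, 70],
  [0, 0, 0, 0, 0, 0, 84],
  [0, 0, 0, 0, 0, 0, 84],
])

```text
t: 14.95
tool_pos: [0.4545, -0.0901, 0.146]
orientation: [-3.134, 0.212, -0.001]
force: [-0.3, 0.3, -0.6]
opening: 0.0812
gripper_force: 0.0
```

>>> move_arm([
  [0, 0, 0, 0, 0, -0.3, 84],
  [0, 0, 0, 0, 0, -0.7, 84],
  [0, 0, 0, 0, 0, -0.9, 84],
  [0, 0, 0, 0, 0, -0.9, 84],
  [0, 0, 0, 0, 0, -0.9, 84],
  [0, 0, 0, 0, 0, -0.9, 84],
  [0, 0, 0, 0, 0.5, 0, 84],
  [0, 0, 0, 0, 0.8, 0, 84],
  [0, 0, 0, 0, 0.9, 0, 84],
  [0, 0, 0, 0, 0.9, 0, 84],
])

```text
t: 15.95
tool_pos: [0.4434, -0.1681, 0.2603]
orientation: [-3.134, 0.211, -0.0]
force: [-1.1, -0.1, 0.1]
opening: 0.0839
gripper_force: 0.0
```

```bash
python3 - <<'E'
from h import *
from scipy.optimize import least_squares
c=read_camera("side"); W=cloud(c)
cv2.imwrite("pics/s4.png",cv2.resize(c["frame"][130:300,130:340,::-1],None,fx=3.7,fy=3.5,interpolation=cv2.INTER_CUBIC))
hsv=cv2.cvtColor(c["frame"],cv2.COLOR_RGB2HSV)
m=(hsv[...,1]>140)&(abs(W[...,0]-.455)<.06)&(abs(W[...,1]+.0875)<.06)&(W[...,2]>.128)&(W[...,2]<.22); P=W[m]
def f(p):
    d=P-np.array([p[0],p[1],p[2]+.0355]); a=np.array([p[3],p[4],1]);a/=np.linalg.norm(a); h=d@a; r=np.linalg.norm(d-h[:,None]*a,axis=1)
    return np.maximum(r-(.03-.005*np.clip(abs(h)/.0355,0,1)**2),abs(h)-.0355)
s=least_squares(f,[.455,-.0875,.115,0,0],loss="soft_l1",f_scale=.002); print("roll",s.x.round(4))
b=W[(W[...,2]>.1195)&(W[...,2]<.129)&(hsv[...,1]<80)&(np.hypot(W[...,0]-.455,W[...,1]+.089)<.06)&(np.hypot(W[...,0]-.455,W[...,1]+.089)>.033)]
g=lambda p:np.hypot(b[:,0]-p[0],b[:,1]-p[1])-(.030+(b[:,2]-.113)/.013*.0135)
s=least_squares(g,[.455,-.0875],loss="soft_l1",f_scale=.002); print("tin",s.x.round(4),np.median(abs(s.fun)),len(b))
E
python3 go.py tray 0 -113 150
```

```text
roll [ 0.4535 -0.0887  0.1108  0.0221  0.0058]
tin [ 0.4551 -0.0902] 0.0010469618286002846 101
t 16.0 turn units [ 3.68  -0.    -0.014] shift units (cur axes) [5.622 6.773 1.666] (target axes) [ 5.612  6.91  -1.003]
tcp now tray mm [172.8  27.3 124.9] world [ 442.8 -170.9  260.1] F [-1.56 -2.14 -0.24] q [-0.48 -0.23  1.78 -0.    1.59  1.23] open 0.0838 0.0
```

View pics/s4.png

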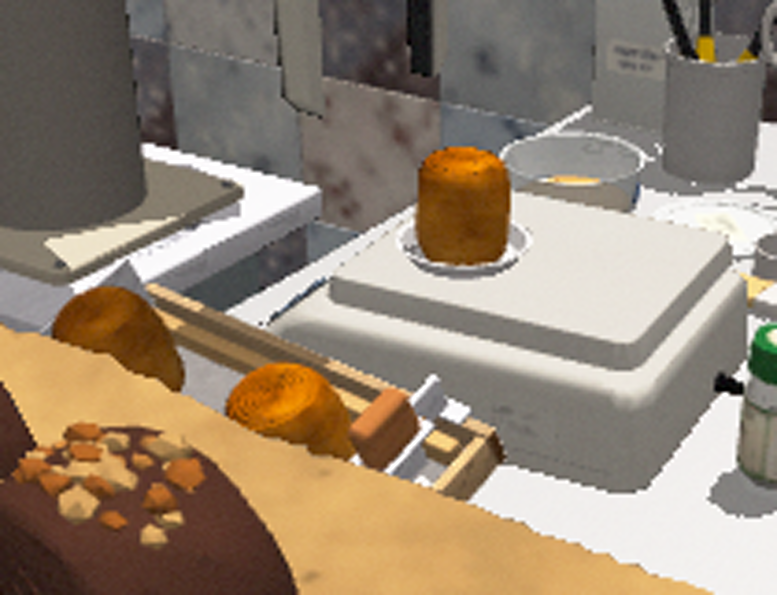

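The roll stands upright in the tin at (465,205), centred to about 2 mm. The two filled ones are still on the tray and the grip is at (385,425). I'll check the grip position directly.

```bash
python3 - <<'E'
from fit import *
p=np.load("tray_fit2.npy");F,o=frame(p);print(p[8])
for n in("top","side"):
    c=read_camera(n);np.save(n+"2.npy",cloud(c))
    W=np.load(n+"2.npy");Q=((W-o)@F).reshape(-1,3)*1000
    m=(Q[:,2]>58)&(Q[:,2]<95)&(abs(Q[:,0])<30)&(Q[:,1]<-88)&(Q[:,1]>-140)
    q=Q[m];print(n,len(q),np.percentile(q,[3,50,97],axis=0).round(1).tolist())
    m=(Q[:,2]>28)&(Q[:,2]<52)&(abs(Q[:,0])<49)&(Q[:,1]<-85)&(Q[:,1]>-140)
    q=Q[m];print(" plate",len(q),np.percentile(q,[3,25,50,75,97],axis=0).round(1).tolist())
E
python3 go.py tray 0 -113 150
```

```text
0.0026769125819014208
top 129 [[-13.1, -120.0, 58.5], [6.9, -111.9, 82.2], [19.0, -101.1, 88.0]]
 plate 129 [[-46.7, -129.3, 28.6], [-38.7, -107.0, 30.2], [7.2, -98.8, 32.5], [41.6, -98.2, 43.7], [48.6, -88.4, 51.6]]
side 281 [[-18.4, -122.4, 59.1], [-4.4, -120.2, 77.6], [12.6, -110.2, 85.4]]
 plate 107 [[-4.7, -122.4, 28.3], [32.4, -108.1, 30.6], [39.2, -104.0, 39.8], [43.4, -103.3, 47.9], [47.9, -101.9, 51.8]]
t 16.1 turn units [ 3.66e+00 -2.00e-03 -2.60e-02] shift units (cur axes) [5.627 6.881 1.653] (target axes) [ 5.608  7.015 -1.044]
tcp now tray mm [175.4  27.2 123.9] world [ 443.3 -168.1  260.2] F [-0.14  0.07 -0.66] q [-0.47 -0.23  1.78  0.    1.59  1.24] open 0.084 0.0
```

>>> move_arm([
  [0.6, 0, 0, 0.5, 0, 0, 70],
  [0.6, 0, 0, 0.9, 0, 0, 70],
  [0.6, 0, 0, 0.9, 0, 0, 70],
  [0.6, 0, 0, 0.9, 0, 0, 70],
  [0.6, 0, 0, 0.9, 0, 0, 70],
  [0.66, 0, -0.02, 0.9, 0, 0, 70],
  [0, 0, 0, 0.6, 0.5, 0, 70],
  [0, 0, 0, 0, 0.8, 0, 70],
  [0, 0, 0, 0, 0.9, 0, 70],
  [0, 0, 0, 0, 0.9, 0, 70],
])

```text
t: 17.1
tool_pos: [0.5724, -0.2581, 0.2313]
orientation: [-2.753, 0.182, -0.037]
force: [0.6, 0.4, -0.3]
opening: 0.0704
gripper_force: 0.0
```

>>> move_arm([
  [0, 0, 0, 0, 0.9, 0, 70],
  [0, 0, 0, 0, 0.9, 0, 70],
  [0, 0, 0, 0, 0.9, 0, 70],
  [0, 0, 0, 0, 0.7, 0, 60],
  [0, 0, 0, 0, 0.4, 0, 60],
  [0, 0, 0, 0, 0, 0, 60],
  [0, 0, 0, 0, 0, 0, 60],
  [0, 0, 0, 0, 0, 0, 60],
  [0, 0, 0, 0, 0, 0, 60],
  [0, 0, 0, 0, 0, 0, 60],
])

```text
t: 18.1
tool_pos: [0.562, -0.3437, 0.1971]
orientation: [-2.753, 0.181, -0.038]
force: [0.9, -0.8, -0.0]
opening: 0.06
gripper_force: 0.0
```

```bash
python3 go.py tray 0 -114 68
```

```text
t 18.1 turn units [ 0.006 -0.01   0.031] shift units (cur axes) [-0.003  0.205  2.266] (target axes) [0.    0.206 2.266]
tcp now tray mm [   5.2 -114.   124.6] world [ 562.  -343.7  197.1] F [ 0.86 -0.8  -0.01] q [-0.79  0.5   1.15  0.3   1.72  0.92] open 0.06 0.0
```

>>> move_arm([
  [0, 0, 0, 0, 0.2, 0.5, 60],
  [0, 0, 0, 0, 0, 0.7, 60],
  [0, 0, 0, 0, 0, 0.7, 60],
  [0, 0, 0, 0, 0, 0.36, 60],
  [0, 0, 0, 0, 0, 0, 60],
  [0, 0, 0, 0, 0, 0, 25],
  [0, 0, 0, 0, 0, 0, 25],
  [0, 0, 0, 0, 0, 0, 25],
  [0, 0, 0, 0, 0, 0, 25],
  [0, 0, 0, 0, 0, 0, 25],
], force=8)

```text
t: 19.1
tool_pos: [0.564, -0.3283, 0.1427]
orientation: [-2.753, 0.183, -0.039]
force: [0.8, -1.8, 0.7]
opening: 0.034
gripper_force: 8.0
```

```bash
python3 go.py tray 0 -14 68
```

```text
t 19.1 turn units [ 0.007 -0.014  0.022] shift units (cur axes) [-3.996 -0.04   0.009] (target axes) [-3.996 -0.031  0.015]
tcp now tray mm [  -0.8 -113.9   68.4] world [ 564.  -328.3  142.7] F [ 0.77 -1.8   0.72] q [-0.78  0.51  1.24  0.31  1.63  0.91] open 0.034 8.000200688838959
```

>>> move_arm([
  [0, 0, 0, -0.1, 0, 0, 25],
  [0, 0, 0, -0.2, 0, 0, 25],
  [0, 0, 0, -0.25, 0, 0, 25],
  [0, 0, 0, -0.25, 0, 0, 25],
  [0, 0, 0, -0.25, 0, 0, 25],
  [0, 0, 0, -0.25, 0, 0, 25],
  [0, 0, 0, -0.25, 0, 0, 25],
  [0, 0, 0, -0.25, 0, 0, 25],
  [0, 0, 0, -0.25, 0, 0, 25],
  [0, 0, 0, -0.2, 0, 0, 25],
])

```text
t: 20.1
tool_pos: [0.5078, -0.3208, 0.1427]
orientation: [-2.753, 0.183, -0.039]
force: [1.4, -5.0, 4.2]
opening: 0.0341
gripper_force: 8.0
```

```bash
python3 go.py tray 0 -14 68; python3 - <<'E'
from h import *
c=read_camera("side"); cv2.imwrite("pics/s5.png",cv2.resize(c["frame"][170:300,100:300,::-1],None,fx=4,fy=4))
E
```

```text
t 20.1 turn units [ 0.01  -0.016  0.021] shift units (cur axes) [-1.727 -0.042  0.014] (target axes) [-1.727 -0.038  0.017]
tcp now tray mm [ -0.9 -57.2  68.4] world [ 507.8 -320.8  142.7] F [ 1.43 -5.01  4.18] q [-0.83  0.39  1.4   0.29  1.61  0.85] open 0.0341 8.000344634056091
```

View pics/s5.png

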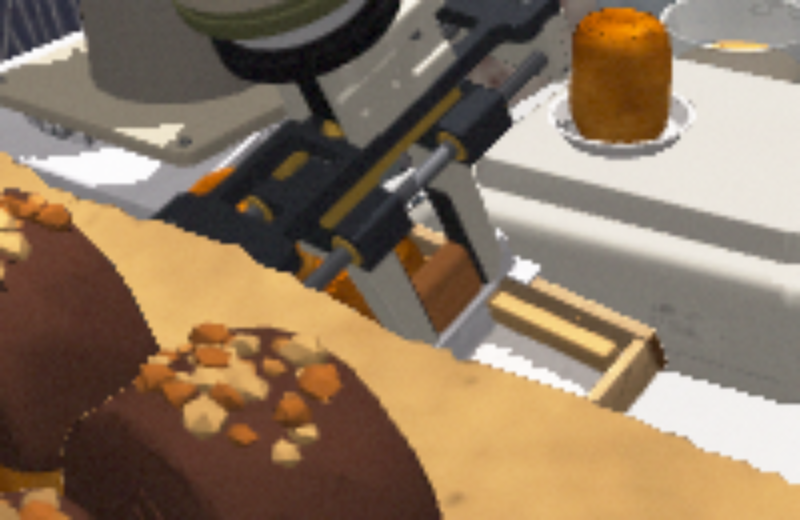

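The gripper holds the grip at (450,285), and the roll in the tin is untouched. I'll continue more slowly.

>>> move_arm([
  [0, 0, 0, -0.15, 0, 0, 25],
  [0, 0, 0, -0.2, 0, 0, 25],
  [0, 0, 0, -0.2, 0, 0, 25],
  [0, 0, 0, -0.2, 0, 0, 25],
  [0, 0, 0, -0.2, 0, 0, 25],
  [0, 0, 0, -0.2, 0, 0, 25],
  [0, 0, 0, -0.15, 0, 0, 25],
  [0, 0, 0, -0.1, 0, 0, 25],
  [0, 0, 0, -0.1, 0, 0, 25],
  [0, 0, 0, 0, 0, 0, 25],
])

```text
t: 21.15
tool_pos: [0.4706, -0.316, 0.1426]
orientation: [-2.753, 0.183, -0.038]
force: [-0.5, -5.2, 5.9]
opening: 0.0338
gripper_force: 8.0
```

```bash
python3 go.py tray 0 -14 68;python3 weigh.py
```

```text
t 21.15 turn units [ 0.012 -0.012  0.02 ] shift units (cur axes) [-0.228 -0.046  0.018] (target axes) [-0.228 -0.045  0.019]
tcp now tray mm [ -1.1 -19.7  68.5] world [ 470.6 -316.   142.6] F [-0.51 -5.21  5.88] q [-0.87  0.31  1.49  0.28  1.6   0.81] open 0.0338 8.002089634537697
mean [ -0.882  -5.537   5.608 -57.31  -40.885] sd [0.364 0.392 0.527 0.055 0.012] 0.034275115393133444
```

>>> move_arm([
  [0, 0, 0, -0.04, 0, 0, 25],
  [0, 0, 0, -0.04, 0, 0, 25],
  [0, 0, 0, -0.04, 0, 0, 25],
  [0, 0, 0, -0.04, 0, 0, 25],
  [0, 0, 0, -0.02, 0, 0, 25],
  [0, 0, 0, 0, 0, 0, 25],
  [0, 0, 0, 0, 0, 0, 25],
  [0, 0, 0, 0, 0, 0, 25],
  [0, 0, 0, 0, 0, 0, 25],
  [0, 0, 0, 0, 0, 0, 25],
])

```text
t: 22.65
tool_pos: [0.4665, -0.3154, 0.1426]
orientation: [-2.754, 0.183, -0.039]
force: [0.6, -5.3, 5.0]
opening: 0.034
gripper_force: 8.0
```

```bash
python3 go.py tray 0 -14 68;python3 weigh.py
```

```text
t 22.65 turn units [ 0.012 -0.015  0.022] shift units (cur axes) [-0.062 -0.046  0.018] (target axes) [-0.062 -0.046  0.018]
tcp now tray mm [ -1.1 -15.6  68.5] world [ 466.5 -315.4  142.6] F [ 0.61 -5.35  5.  ] q [-0.87  0.3   1.5   0.28  1.6   0.8 ] open 0.034 8.001389130949974
mean [  0.672  -5.578   5.204 -57.045 -40.527] sd [0.381 0.504 0.569 0.    0.   ] 0.033825612639574835
```

>>> move_arm([
  [0, 0, 0, -0.03, 0, 0, 25],
  [0, 0, 0, 0, 0, 0, 25],
  [0, 0, 0, -0.03, 0, 0, 25],
  [0, 0, 0, 0, 0, 0, 25],
  [0, 0, 0, -0.02, 0, 0, 25],
  [0, 0, 0, 0, 0, 0, 25],
  [0, 0, 0, 0, 0, 0, 25],
  [0, 0, 0, 0, 0, 0, 25],
  [0, 0, 0, 0, 0, 0, 25],
  [0, 0, 0, 0, 0, 0, 25],
])

```text
t: 24.15
tool_pos: [0.4646, -0.3152, 0.1426]
orientation: [-2.754, 0.183, -0.039]
force: [0.7, -5.5, 5.0]
opening: 0.0342
gripper_force: 8.0
```

```bash
python3 go.py tray 0 -14 68;python3 weigh.py
```

```text
t 24.15 turn units [ 0.013 -0.017  0.022] shift units (cur axes) [ 0.013 -0.046  0.018] (target axes) [ 0.013 -0.046  0.018]
tcp now tray mm [ -1.2 -13.7  68.4] world [ 464.6 -315.2  142.6] F [ 0.71 -5.48  5.  ] q [-0.87  0.3   1.51  0.28  1.6   0.8 ] open 0.0342 8.000971600413322
mean [  1.556  -5.78    4.684 -56.951 -40.361] sd [0.482 0.458 0.401 0.    0.   ] 0.03408002749917734
```

>>> move_arm([
  [0, 0, 0, -0.02, 0, 0, 25],
  [0, 0, 0, 0, 0, 0, 25],
  [0, 0, 0, -0.02, 0, 0, 25],
  [0, 0, 0, 0, 0, 0, 25],
  [0, 0, 0, -0.02, 0, 0, 25],
  [0, 0, 0, 0, 0, 0, 25],
  [0, 0, 0, 0, 0, 0, 25],
  [0, 0, 0, 0, 0, 0, 25],
  [0, 0, 0, 0, 0, 0, 25],
  [0, 0, 0, 0, 0, 0, 25],
])

```text
t: 25.65
tool_pos: [0.4631, -0.315, 0.1426]
orientation: [-2.754, 0.183, -0.039]
force: [0.6, -5.8, 4.0]
opening: 0.0342
gripper_force: 8.0
```

```bash
python3 go.py tray 0 -14 68;python3 weigh.py; python3 - <<'E'
from fit import *
p=np.load("tray_fit2.npy");F,o=frame(p)
for n in("top","side"):
    Q=((cloud(read_camera(n))-o)@F).reshape(-1,3)*1000
    m=(Q[:,2]>28)&(Q[:,2]<52)&(Q[:,0]>36)&(Q[:,0]<50)&(Q[:,1]<30)&(Q[:,1]>-60)
    q=Q[m];print(" plate",len(q),np.percentile(q,[3,25,50,75,97],axis=0).round(1).tolist())
E
```

```text
t 25.65 turn units [ 0.013 -0.017  0.022] shift units (cur axes) [ 0.073 -0.046  0.017] (target axes) [ 0.073 -0.046  0.017]
tcp now tray mm [ -1.2 -12.2  68.4] world [ 463.1 -315.   142.6] F [ 0.63 -5.81  4.03] q [-0.87  0.29  1.51  0.28  1.6   0.8 ] open 0.0342 8.000894039869308
mean [  1.792  -5.737   4.725 -56.796 -40.326] sd [0.208 0.496 0.497 0.    0.   ] 0.03397411206256477
 plate 57 [[41.5, -50.6, 28.1], [44.5, -16.3, 28.8], [46.5, -1.8, 30.1], [48.7, 5.9, 32.3], [49.6, 25.7, 47.8]]
 plate 61 [[36.8, -12.9, 28.3], [40.2, -5.1, 29.2], [42.7, -2.0, 31.8], [45.3, -1.1, 42.2], [48.3, 0.2, 50.4]]
```

>>> move_arm([
  [0, 0, 0, -0.02, 0, 0, 25],
  [0, 0, 0, 0, 0, 0, 25],
  [0, 0, 0, -0.02, 0, 0, 25],
  [0, 0, 0, 0, 0, 0, 25],
  [0, 0, 0, -0.02, 0, 0, 25],
  [0, 0, 0, 0, 0, 0, 25],
  [0, 0, 0, -0.01, 0, 0, 25],
  [0, 0, 0, 0, 0, 0, 25],
  [0, 0, 0, 0, 0, 0, 25],
  [0, 0, 0, 0, 0, 0, 25],
])

```text
t: 27.25
tool_pos: [0.4619, -0.3148, 0.1426]
orientation: [-2.754, 0.183, -0.041]
force: [4.6, -6.4, 2.8]
opening: 0.0338
gripper_force: 8.0
```

```bash
python3 go.py tray 0 -14 68;python3 weigh.py
```

```text
t 27.25 turn units [ 0.016 -0.028  0.025] shift units (cur axes) [ 0.121 -0.046  0.019] (target axes) [ 0.121 -0.046  0.019]
tcp now tray mm [ -1.2 -11.   68.5] world [ 461.9 -314.8  142.6] F [ 4.57 -6.42  2.84] q [-0.88  0.29  1.52  0.28  1.6   0.8 ] open 0.0338 7.99999974668026
mean [  4.527  -6.109   3.276 -57.04  -39.859] sd [0.431 0.376 0.433 0.001 0.   ] 0.03365583200833725
```

The pushing force has risen to 4.5 N, so the row is closed. I'll release and withdraw.

>>> move_arm([
  [0, 0, 0, 0, 0, 0, 40],
  [0, 0, 0, 0, 0, 0, 60],
  [0, 0, 0, 0, 0, 0, 60],
  [0, 0, 0, 0, 0, 0, 60],
  [0, 0, 0, 0, 0, -0.3, 60],
  [0, 0, 0, 0, 0, -0.7, 60],
  [0, 0, 0, 0, 0, -0.9, 60],
  [0, 0, 0, 0, 0, -0.9, 60],
  [0, 0, 0, 0, 0, -0.5, 60],
  [0, 0, 0, 0, 0, 0, 60],
])

```text
t: 28.75
tool_pos: [0.4577, -0.3462, 0.2208]
orientation: [-2.755, 0.183, -0.042]
force: [0.3, 0.1, -0.5]
opening: 0.0601
gripper_force: 0.0
```

>>> move_arm([
  [0, 0, 0, -0.5, 0, 0, 60],
  [0, 0, 0, -0.9, 0, 0, 60],
  [0, 0, 0, -0.9, 0, 0, 60],
  [0, 0, 0, -0.9, 0, 0, 60],
  [0, 0, 0, -0.9, 0, -0.3, 60],
  [0, 0, 0, -0.9, 0, -0.3, 60],
  [0, 0, 0, -0.9, 0, -0.3, 60],
  [0, 0, 0, -0.5, 0, 0, 60],
  [0, 0, 0, 0, 0, 0, 60],
  [0, 0, 0, 0, 0, 0, 60],
])

```text
t: 29.75
tool_pos: [0.2977, -0.3316, 0.2386]
orientation: [-2.752, 0.183, -0.038]
force: [0.3, 0.5, 0.6]
opening: 0.0599
gripper_force: 0.0
```

```bash
python3 go.py tray 0 -14 68; python3 - <<'E'
from fit import *
p=np.load("tray_fit2.npy");F,o=frame(p)
for n in("top","side"):
    c=read_camera(n); np.save(n+"3.npy",cloud(c)); cv2.imwrite(f"pics/{n}_end.png",cv2.resize(c["frame"][120:320,110:410,::-1],None,fx=2.6,fy=2.6))
W=np.load("side3.npy").reshape(-1,3);Q=(W-o)@F*1000
m=(Q[:,2]>58)&(Q[:,2]<95)&(abs(Q[:,0])<25)&(Q[:,1]<8)&(Q[:,1]>-60);print("grip",np.percentile(Q[m],[3,50,97],axis=0).round(1).tolist(),m.sum())
m=(Q[:,2]>28)&(Q[:,2]<52)&(Q[:,0]>36)&(Q[:,0]<50)&(Q[:,1]<30)&(Q[:,1]>-60);print("plate",np.percentile(Q[m],[3,25,50,75,97],axis=0).round(1)[:,1])
E
```

```text
t 29.75 turn units [-0.006 -0.008  0.018] shift units (cur axes) [ 6.538 -0.026  4.161] (target axes) [ 6.542 -0.041  4.155]
tcp now tray mm [ -1.  149.5 171.9] world [ 297.7 -331.6  238.6] F [0.29 0.55 0.56] q [-1.13 -0.01  1.67  0.21  1.81  0.59] open 0.0599 0.0
grip [[-21.5, -19.7, 59.2], [-7.5, -16.5, 73.8], [11.9, 7.2, 85.3]] 316
plate [-12.2  -6.3  -1.3  -0.3   1.4]
```

View pics/side_end.png

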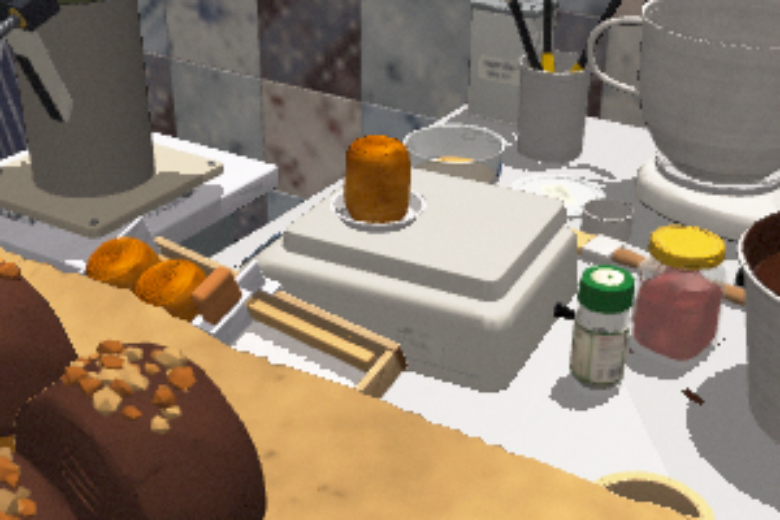

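The row is closed: rolls at (120,262) and (170,287) against the plate, with the stop behind them. The hollow roll stands in the tin at (378,180), and the jars are untouched. I'll run a last numeric check on the two rolls, then hand in if they are square.

```bash
python3 - <<'E'
from fit import *
from plant import close_job
p=np.load("tray_fit2.npy");F,o=frame(p)
P=np.vstack([(np.load(n).reshape(-1,3)-o)@F for n in("top3.npy","side3.npy")])
ok=True
for y0 in(.029,.089):
    Q=P[(abs(P[:,1]-y0)<.028)&(abs(P[:,0]+.012)<.04)&(P[:,2]>.045)&(P[:,2]<.085)]
    def f(v):
        d=Q-np.array([v[0],v[1],.043]);a=np.array([v[2],v[3],1]);a/=np.linalg.norm(a);h=d@a;r=np.linalg.norm(d-h[:,None]*a,axis=1)
        return np.maximum(r-(.03-.005*np.clip(abs(h)/.0355,0,1)**2),abs(h)-.0355)
    s=least_squares(f,[-.012,y0,0,0],loss="soft_l1",f_scale=.002);print(s.x.round(4),len(Q))
    ok&=np.hypot(*s.x[2:])<.12
print(ok, read_state()["force"].round(1))
if ok: print(close_job())
E
```

```text
[-0.0102  0.0311 -0.0609  0.0278] 976
[-0.0117  0.0884 -0.0234  0.0202] 909
True [-0.7 -0.1  0.9]
the job is handed in; nothing more can be done
None
```

The job is handed in, with no verdict shown: the hollow roll (the middle one, about 0.5 N) stands in the tin within about 2 mm of its centre, and the two filled rolls stand on the tray, closed up by the stop at an estimated 0.105 m.

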